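Close up the polished-mount case

ROBOT

A 6-joint arm with a two-finger parallel gripper is mounted at the origin on the work surface. World frame = base frame: x ahead of the robot, y to its left, z up, the work surface at z = 0. Lengths are in m, angles in rad, forces in N, time in s.
With the tool pointing down it reaches from about 0.3 to 0.775 m from the base axis. Payload 14.6 kg.
Tool frame: the origin (TCP) lies on the centre line of the jaws, within the pads' length; the fingertips stand 25 mm ahead of it and the grasp point (between the pads) lies 6 mm ahead of it (ctrl.tip_reach is the distance from the TCP to the fingertips, in m); z points along the fingers, y is the line along which they close (so a half turn about z gives the same grasp; the last joint's range is limited). The gripper opens to 94 mm and grips with 3 to 60 N. Pads are 16 mm wide; open, the fingers measure 119 mm over their backs; the gripper's body (75 mm by 177 mm) begins 78 mm behind the grasp point.
Start: joints at [-1.296, 0.3, 1.521, -0, 1.321, -0.067], TCP at [0.184, -0.518, 0.23] pointing down, gripper open.
Joint ranges: [-3.03, 3.03], [-0.79, 2.21], [0.23, 2.52], [-1.04, 4.18], [0, 3.07], [-2.55, 2.55]. Speed limits (rad/s): [2.22, 2.22, 2.57, 3.14, 3.14, 3.14].

INTERFACE

Orientations are given as [roll, pitch, yaw] about the fixed x, y, z axes, in that order (R = Rz(yaw) Ry(pitch) Rx(roll)).
In Python, from station import ctrl gives the robot as it stands. The module is installed in compiled form; this text tells all that it offers.
- The arm moves only by the tool apply_moves, never from a script. Its argument "deltas" is a list of rows, each a list of 7 numbers: the closure in counts, from 0 (fully open) to 255 (shut), then the shift along the world's x, y, z in cm, then the turn, a rotation vector about the world's x, y, z in rad. In form: [[jaw, tx, ty, tz, ax, ay, az], ...]. A call has 1 to 10 rows; each row shifts and turns the commanded pose from where the row before left it; what a row does not reach is not made up. A row lasts 1/10 s, in which the tool goes at most 50 mm and 8.59 degrees, less where a joint would pass 70% of its speed; a pose out of reach is approached as far as the arm can. A call with a gripper value outside its range is refused whole. The fingers move at their own pace and stop on an object; "grip_force" is the grip in N (left out, the last holds). Time passes only in rows, so rows that do not move let the fingers close. It gives the time, the measured TCP pose, the force, the opening and the grip force at its end, in the units of the state.
- ctrl.get_obs(): the state, without advancing time (a new reading comes with each control period).
- ctrl.camera(name): name is "side" or "top" or "wrist"; returns a dict with "img" (480x640x3 uint8, red, green, blue), "K" (3x3 intrinsics, pixels), "k1" (the pictures are not rectified: a ray, as slopes to the right and down, at radius r is drawn at 1 + k1 r^2 times it, then the intrinsics apply), "pose" (4x4, takes a point from camera to world coordinates); the wrist camera has in their place "hand_eye" (4x4, takes a point from camera to tool coordinates, whose origin is the TCP and whose axes are the flange's). Camera axes: x right, y up, looking along -z (the intrinsics and any distortion apply to the point x, -y, -z); pixel columns grow to the right and rows downward; lengths in m; the calibration is good to about 2 mm. A picture is of the moment at which its call begins: read the wrist's pose just before it. There is no depth.
- ctrl.hand_in(): hands the job in; it is judged then, once.
The state is a dict: "time_s": time; "qpos": joint angles; "joint_vel": joint speeds; "tau": joint torques, N m; "ee_pos": TCP position; "eef_rot": TCP orientation; "force": force on the tool from outside, world axes, zero at the start; "moment": the same for the moment, N m; "grip_width": finger opening in m; "grip_force": force on a finger pad.
Only numpy, scipy, OpenCV 4.12 (cv2) and the standard library are available. Lean on these libraries where they do the work, as an engineer would, in place of code of your own. Each camera call takes 0.05 s, during which the arm holds its last target. There are 200 camera calls.

TASK

The polished mounts are back in their wells, so close up the blue case beside the microscope: push the upright hold-down panel over and down until it lies flat over the mounts, and only then push the open lid over and press it fully shut, easing it down without a slam. Nothing is to be picked up: leave the mounts in their wells and everything else on the bench where it stands.

Things in the scene. Friction and masses are not known exactly. Their poses are not given: they have to be found in the camera images.
- case: Blue plastic carrying case for polished mounts, open, fixed firmly on the bench. Base 200 mm (its x) x 160 mm (its y) x 55 mm high, walls 5 mm; origin at the centre of its underside, z up. Latches and black handle on its front (-y) wall, lid hinged on the rim of its +y wall. Black foam inside (top at 34 mm) with six wells. It may be turned: take directions from its orientation.
- holddown (a joint): Angle (rad) of the white-framed hold-down panel with clear windows: 0 = folded flat about 3 mm above the mounts, 1.57 = upright; starts near upright, stop at 1.72. Folding it down swings its free edge over towards the case's +y. Stiff friction hinge (about 0.14 N m): it stays where it is left, so it must be pushed all the way down.
- holddown_hinge (a point): Middle of the panel's hinge line, which runs along the case's x inside the front (-y) wall, at (0, -70, 44) mm in the case's frame. The panel is 182 mm along x, 138 mm from hinge line to free edge, 6 mm thick (3 mm each side of the hinge plane). Folded flat, its upper face is 47 mm above the bench, 8 mm below the case rim.
- holddown_edge (a point): Middle of the hold-down panel's free edge (the edge with the red finger mark on its outer face), half-way through its thickness; 138 mm from the hinge line.
- lid (a joint): Angle (rad) of the blue lid: 0 = fully shut, 1.57 = upright; starts open, leaning back beyond upright, stop at 2.1. Shutting it swings its free edge over towards the case's -y. Stiff friction hinge (about 0.3 N m): it stays where it is left, so it must be pushed all the way down. While the hold-down panel stands up, the lid cannot shut.
- lid_hinge (a point): Middle of the lid's hinge line, which runs along the case's x on the +y rim, at (0, 80, 55) mm in the case's frame. The lid is a shallow tray 200 mm along x, 160 mm from hinge line to free edge, 18 mm deep. Shut, its flat outer face lies 73 mm above the bench (18 mm outside the hinge plane).
- lid_edge (a point): Middle of the lid's free edge, on its outer face; 160 mm from the hinge line, 18 mm outside the hinge plane.
- mount1: Polished resin mount (round puck 31 mm across, 18 mm tall, loose) lying in a well of the case, standing 4 mm proud of the foam; origin at the centre of its underside. To stay in its well.
- mount2: Polished resin mount (round puck 31 mm across, 18 mm tall, loose) lying in a well of the case, standing 4 mm proud of the foam; origin at the centre of its underside. To stay in its well.
- mount3: Polished resin mount (round puck 31 mm across, 18 mm tall, loose) lying in a well of the case, standing 4 mm proud of the foam; origin at the centre of its underside. To stay in its well.
- mount4: Polished resin mount (round puck 31 mm across, 18 mm tall, loose) lying in a well of the case, standing 4 mm proud of the foam; origin at the centre of its underside. To stay in its well.
- mount5: Polished resin mount (round puck 31 mm across, 18 mm tall, loose) lying in a well of the case, standing 4 mm proud of the foam; origin at the centre of its underside. To stay in its well.
- mount6: Polished resin mount (round puck 31 mm across, 18 mm tall, loose) lying in a well of the case, standing 4 mm proud of the foam; origin at the centre of its underside. To stay in its well.
- objective: Bystander on the bench: a steel microscope objective standing on end, with a yellow ring, 34 mm across, 52 mm tall; origin at the centre of its underside. To be left alone.
- oil_bottle: Bystander on the bench: an amber immersion-oil bottle with black cap, 32 mm across, 70 mm tall; origin at the centre of its underside. To be left alone.
- tweezers: Bystander on the bench: steel tweezers lying flat, 130 mm long; origin on its underside near the middle. To be left alone.
- lens_brush: Bystander on the bench: a wooden-handled lens brush lying flat, 150 mm long; origin on its underside near the middle. To be left alone.
- slide_box: Bystander on the bench: a small closed cardboard slide box, 80 x 55 x 30 mm; origin at the centre of its underside. To be left alone.
- petri_dish: Bystander on the bench: a shallow glass dish, 90 mm across, 16 mm tall; origin at the centre of its underside. To be left alone.
- blower: Bystander on the bench: a black rubber blower bulb standing upright with a red nozzle, 54 mm across, 102 mm tall; origin at the centre of its underside. To be left alone.

How it is judged:
By the outcome, as a careful person would: the job done as asked, in the order asked, and still so for the second after the job is handed in, with the robot touching nothing.
It also fails if it takes over 54 s, if anything falls off the work surface, if the arm or the gripper's body presses on something with over 40 N, if the wrist force passes 120 N, or if a joint passes its speed limit or range.

## Working session

There is one attempt and no reset: what is moved stays moved. The work goes in short steps, Python scripts to look and compute and a tool call to move; the robot and the scene stay as the last step left them, time stands still between calls to the robot, and variables do not carry over. Pictures are saved under pics/ and viewed, at most 10 in all, crops included, and the job is handed in when it is done.

Besides the shell and the picture viewer there is one more tool, called after "Emit:" as name(argument=value, ...) on one line, values as JSON. apply_moves: Moves the arm, as the interface text tells. Its arguments: {"type":"object","properties":{"deltas":{"type":"array"},"grip_force":{"type":"number"}},"required":["deltas"]}

```bash
mkdir -p pics; cat > h.py <<'E'
import numpy as np, cv2
from station import ctrl
from scipy.spatial.transform import Rotation as R
def snap(n,f):
    o=ctrl.get_obs(); c=ctrl.camera(n); cv2.imwrite('pics/'+f,c['img'][:,:,::-1])
    if n=='wrist':
        T=np.eye(4);T[:3,:3]=R.from_euler('xyz',o['eef_rot']).as_matrix();T[:3,3]=o['ee_pos'];c['pose']=T@c['hand_eye']
    np.savez('pics/'+f[:-4]+'.npz',K=c['K'],k1=c['k1'],pose=c['pose'],img=c['img'])
    return c
def load(f): return dict(np.load('pics/'+f+'.npz'))
def ray(c,u,v):
    K=c['K'];k=float(c['k1']);d=np.array([(u-K[0,2])/K[0,0],(v-K[1,2])/K[1,1]]);s=d.copy()
    for _ in range(20): s=d/(1+k*(s@s))
    r=c['pose'][:3,:3]@np.array([s[0],-s[1],-1]); return c['pose'][:3,3],r
def onz(c,u,v,z):
    o,r=ray(c,u,v); return o+r*(z-o[2])/r[2]
def proj(c,p):
    q=np.linalg.inv(c['pose'])@np.append(p,1);s=np.array([q[0],-q[1]])/-q[2];s=s*(1+float(c['k1'])*(s@s))
    return np.array([c['K'][0,0]*s[0]+c['K'][0,2],c['K'][1,1]*s[1]+c['K'][1,2]])
def tri(c1,p1,c2,p2):
    o1,r1=ray(c1,*p1);o2,r2=ray(c2,*p2);A=np.stack([r1,-r2],1);t=np.linalg.lstsq(A,o2-o1,rcond=None)[0]
    a,b=o1+r1*t[0],o2+r2*t[1]; return (a+b)/2,np.linalg.norm(a-b)
E
python3 - <<'E'
from h import *
for n in('top','side'):
    c=snap(n,n+'0.png');print(n,c['pose'].round(3).tolist(),c['K'].round(1).tolist(),c['k1'])
print(ctrl.get_obs())
E
```

```text
top [[0.006, 0.993, -0.118, 0.406], [-1.0, 0.003, -0.026, -0.034], [-0.025, 0.118, 0.993, 1.324], [0.0, 0.0, 0.0, 1.0]] [[561.3, 0.0, 322.0], [0.0, 561.3, 242.2], [0.0, 0.0, 1.0]] 0.039071081406821466
side [[0.552, -0.526, 0.646, 1.414], [0.833, 0.37, -0.411, -0.574], [-0.023, 0.766, 0.643, 0.94], [0.0, 0.0, 0.0, 1.0]] [[488.0, 0.0, 319.1], [0.0, 488.0, 238.4], [0.0, 0.0, 1.0]] 0.02924880627976721
{'time_s': 0.1, 'qpos': array([-1.29559245e+00,  3.00368224e-01,  1.52150920e+00,  3.38400654e-05,
        1.32070469e+00, -6.65750893e-02]), 'joint_vel': array([-0.00228903, -0.0003895 , -0.00076712,  0.00020921,  0.00270447,
       -0.00139332]), 'tau': array([ 4.63634660e-04, -5.32648051e+01, -3.53285801e+01,  7.08997459e-02,
        2.34483078e-02, -6.33535251e-05]), 'ee_pos': array([ 0.18430132, -0.51798167,  0.22997316]), 'eef_rot': array([-3.14060757e+00, -9.85311401e-05,  3.41770529e-01]), 'force': array([-0.09290031, -0.5242149 , -0.24597583]), 'moment': array([ 0.04035208,  0.0087445 , -0.01077029]), 'grip_force': 0.0, 'grip_width': 0.09393563543156225}
```

View pics/top0.png

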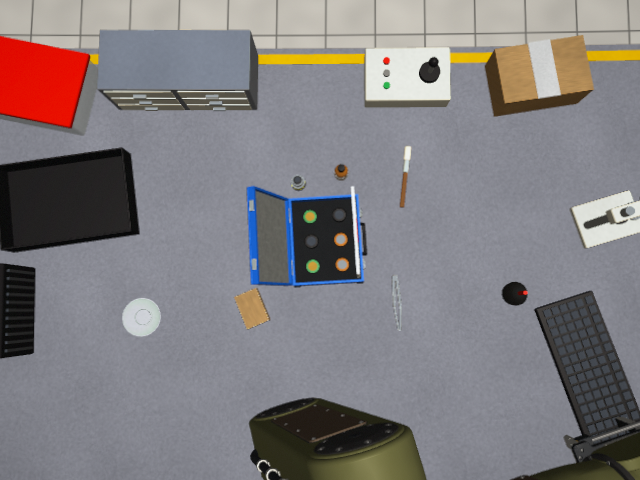

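View pics/side0.png

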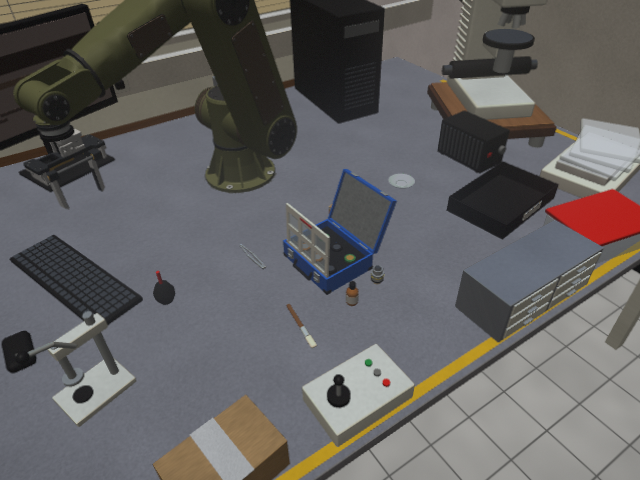

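The top view shows the case at about (328,240), its lid leaning left (world +y), the upright panel at column 355, and the handle at the right (front = world -y). The side view confirms that both the panel and the lid are up. Next I'll enlarge both views to pick out corners.

```bash
python3 - <<'E'
from h import *
a=load('top0')['img'][175:300,235:385]; b=load('side0')['img'][160:300,270:410]
a=cv2.resize(a,None,fx=4,fy=4,interpolation=cv2.INTER_CUBIC);b=cv2.resize(b,None,fx=4,fy=4,interpolation=cv2.INTER_CUBIC)
cv2.imwrite('pics/tc.png',a[:,:,::-1]);cv2.imwrite('pics/sc.png',b[:,:,::-1])
E
```

```text
(no output)
```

View pics/tc.png

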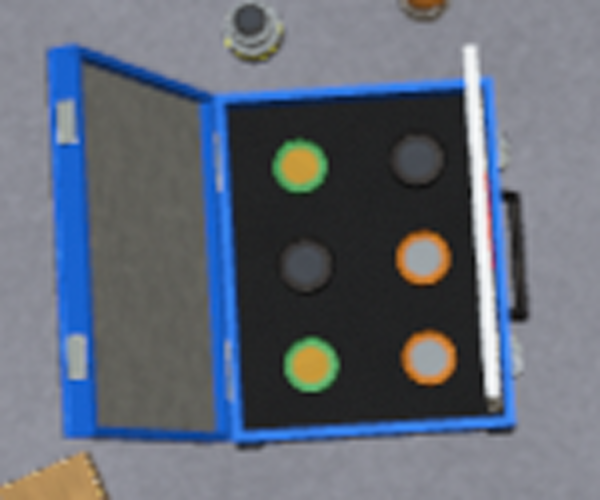

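View pics/sc.png

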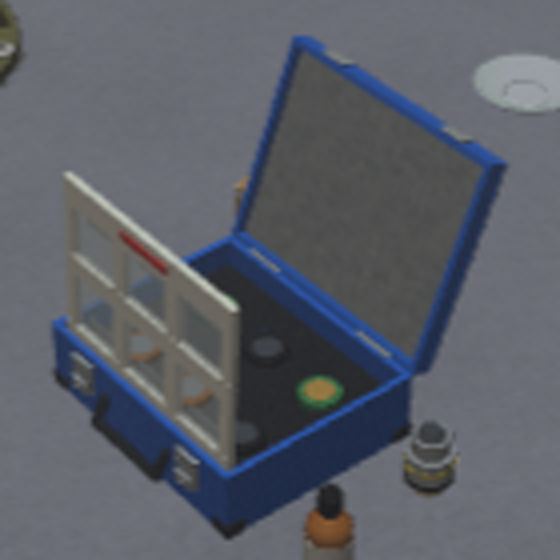

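The crops show the rim corners clearly in the top view: (216,97), (238,440), (491,80) and (513,428). The lid's outer free edge runs (48,50)-(65,437). The panel's free edge is (470,45)-(492,405) in the top crop and (66,174)-(238,308) in the side crop. Next: positions and angles.

```bash
python3 - <<'E'
from h import *
t=load('top0');s=load('side0')
T=lambda u,v:(u/4+235-.4,v/4+175-.4); S=lambda u,v:(u/4+270-.4,v/4+160-.4)
P={k:onz(t,*T(*v),.055) for k,v in dict(bl=(238,440),br=(216,97),fr=(491,80),fl=(513,428)).items()}
print({k:v.round(4) for k,v in P.items()})
for a,b in(('bl','br'),('fl','fr'),('fl','bl'),('fr','br')):print(a,b,np.linalg.norm(P[a]-P[b]).round(4))
c=sum(P.values())/4;x=P['br']-P['bl']+P['fr']-P['fl'];y=P['br']-P['fr']+P['bl']-P['fl']
yaw=np.arctan2(x[1],x[0]);yaw2=np.arctan2(-y[0],y[1]);print('c',c,yaw,yaw2)
for n,a,b in(('panel+x',(470,45),(238,308)),('panel-x',(492,405),(66,174)),('lid+x',(48,50),(505,163)),('lid-x',(65,437),(300,38))):
    p,e=tri(t,T(*a),s,S(*b)); q=R.from_euler('z',-(yaw+yaw2)/2).apply(p-[c[0],c[1],0]);print(n,p.round(4),e.round(4),'case',q.round(4))
for n,a,z in(('rim fr',(229,472),.055),('rim br',(408,375),.055),('objective',(432,425),.052)):print(n,onz(s,*S(*a),z).round(4))
print('obj/bottle top',onz(t,*T(250,20),.052),onz(t,*T(423,0),.07))
E
```

```text
{'bl': array([0.46  , 0.0613, 0.055 ]), 'br': array([0.6569, 0.0763, 0.055 ]), 'fr': array([ 0.667 , -0.0818,  0.055 ]), 'fl': array([ 0.4675, -0.0939,  0.055 ])}
bl br 0.1975
fl fr 0.1999
fl bl 0.1553
fr br 0.1584
c [ 0.56284985 -0.00953648  0.055     ] 0.06818135892675986 0.0559638607335138
panel+x [ 0.6593 -0.0662  0.1821] 0.0002 case [ 0.0927 -0.0625  0.1821]
panel-x [ 0.4732 -0.0776  0.1771] 0.0001 case [-0.0937 -0.0623  0.1771]
lid+x [0.6527 0.1497 0.1968] 0.0019 case [0.0995 0.1534 0.1968]
lid-x [0.453  0.1341 0.1965] 0.0083 case [-0.1008  0.1501  0.1965]
rim fr [ 0.6654 -0.0788  0.055 ]
rim br [0.6576 0.0733 0.055 ]
objective [0.7031 0.0577 0.052 ]
obj/bottle top [0.70282525 0.05737331 0.052     ] [ 0.71024801 -0.04257772  0.07      ]
```

Emit:
apply_moves(deltas=[[255,2.4,2.5,0.4,0,0,0.081],[255,2.4,2.5,0.4,0,0,0.081],[255,2.4,2.5,0.4,0,0,0.081],[255,2.4,2.5,0.4,0,0,0.081],[255,2.4,2.5,0.4,0,0,0.081],[255,2.4,2.5,0,0,0,0.081],[255,2.4,2.5,0,0,0,0.081],[255,2.4,2.5,0,0,0,0.081]], grip_force=20)

```text
time_s: 0.9
ee_pos: [0.3771, -0.317, 0.2503]
eef_rot: [-3.141, -0.0, 0.993]
force: [0.6, -0.6, -0.4]
grip_width: 0.0336
grip_force: 0.0
```

Emit:
apply_moves(deltas=[[255,2.4,2.5,0,0,0,0.081],[255,2.4,2.5,0,0,0,0.081],[255,2.4,2.5,0,0,0,0.081],[255,2.4,2.5,0,0,0,0.081],[255,2.4,2.5,0,0,0,0.081],[255,2.4,2.5,0,0,0,0.081],[255,2.4,2.5,0,0,0,0.081],[255,2.4,2.5,0,0,0,0.081],[255,0,0,0,0,0,0],[255,0,0,0,0,0,0]])

```text
time_s: 1.9
ee_pos: [0.5683, -0.1178, 0.2498]
eef_rot: [-3.141, -0.0, 1.638]
force: [0.4, 0.2, -0.4]
grip_width: 0.0006
grip_force: 0.0
```

Emit:
apply_moves(deltas=[[255,0,0,-2.4,0,0,0],[255,0,0,-2.4,0,0,0],[255,0,0,-2.3,0,0,0],[255,0,0,0,0,0,0],[255,0,1.3,0,0,0,0],[255,0,1.2,0,0,0,0],[255,0,1.0,0,0,0,0],[255,-0.1,1.1,-0.15,0,0,0],[255,0,1.1,-0.15,0,0,0],[255,0,0,0,0,0,0]])

```text
time_s: 2.9
ee_pos: [0.5673, -0.0596, 0.1764]
eef_rot: [-3.141, -0.0, 1.639]
force: [0.2, -0.6, -0.3]
grip_width: 0.0004
grip_force: 0.0
```

Emit:
apply_moves(deltas=[[255,-0.1,1.0,-0.35,0,0,0],[255,0,1.0,-0.4,0,0,0],[255,-0.1,0.95,-0.55,0,0,0],[255,0,0.95,-0.6,0,0,0],[255,-0.1,0.8,-0.7,0,0,0],[255,0,0.8,-0.8,0,0,0],[255,0,0,0,0,0,0]])

```text
time_s: 3.6
ee_pos: [0.5638, -0.0051, 0.141]
eef_rot: [-3.14, -0.001, 1.639]
force: [-0.7, -0.2, -0.3]
grip_width: 0.0004
grip_force: 0.0
```

```bash
python3 - <<'E'
from h import *
snap('side','s1.png');o=ctrl.get_obs();print(o['ee_pos'],o['force'])
b=cv2.imread('pics/s1.png')[130:330,230:430];cv2.imwrite('pics/s1c.png',cv2.resize(b,None,fx=3,fy=3,interpolation=cv2.INTER_CUBIC))
E
```

```text
[ 0.56406065 -0.00569066  0.1417143 ] [-0.66550768  0.40613777 -0.11165809]
```

View pics/s1c.png

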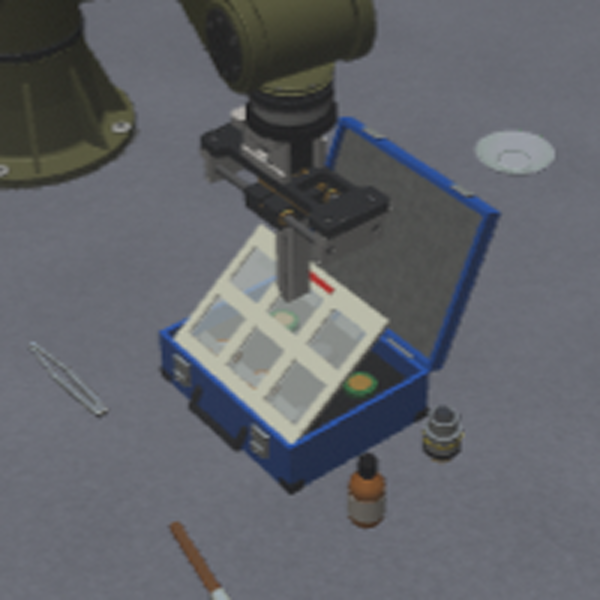

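The panel is at about 0.7 rad, with the finger on its outer face by the red mark at crop (292,295). I'll continue to flat.

Emit:
apply_moves(deltas=[[255,0,0.7,-0.85,0,0,0],[255,-0.1,0.7,-0.85,0,0,0],[255,0,0.65,-0.95,0,0,0],[255,-0.1,0.65,-0.95,0,0,0],[255,0,0.5,-1.1,0,0,0],[255,0,0.5,-1.1,0,0,0],[255,0,0.3,-0.5,0,0,0],[255,0,0.3,-0.3,0,0,0],[255,0,0,-0.2,0,0,0],[255,0,0,0,0,0,0]])

```text
time_s: 4.65
ee_pos: [0.5624, 0.0369, 0.0744]
eef_rot: [3.142, -0.0, 1.638]
force: [-0.9, -0.0, 0.2]
grip_width: 0.0006
grip_force: 0.0
```

Emit:
apply_moves(deltas=[[255,0,0,-0.2,0,0,0],[255,0,0,0,0,0,0]])

```text
time_s: 4.85
ee_pos: [0.5624, 0.0367, 0.0725]
eef_rot: [3.141, 0.0, 1.638]
force: [-0.5, 0.1, 0.3]
grip_width: 0.0004
grip_force: 0.0
```

Emit:
apply_moves(deltas=[[255,0,0,-0.1,0,0,0],[255,0,0,-0.1,0,0,0],[255,0,0,0,0,0,0]])

```text
time_s: 5.15
ee_pos: [0.5626, 0.0367, 0.0719]
eef_rot: [3.141, 0.0, 1.638]
force: [-6.9, -0.8, 16.5]
grip_width: 0.0005
grip_force: 8.0
```

Emit:
apply_moves(deltas=[[255,0,0,-0.1,0,0,0],[255,0,0,-0.1,0,0,0],[255,0,0,0,0,0,0]])

```text
time_s: 5.45
ee_pos: [0.5628, 0.0367, 0.0715]
eef_rot: [3.14, 0.0, 1.638]
force: [-15.6, -0.9, 34.3]
grip_width: 0.0001
grip_force: 17.1
```

Emit:
apply_moves(deltas=[[255,0,0,1.5,0,0,0],[255,0,0,3.5,0,0,0],[255,0,0,3.5,0,0,0],[255,0,0,3.5,0,0,0],[255,0,0,3.5,0,0,0],[255,0,0,3.5,0,0,0],[255,0,0,0,0,0,0]])

```text
time_s: 6.15
ee_pos: [0.5636, 0.0368, 0.2636]
eef_rot: [3.134, 0.001, 1.638]
force: [-0.5, 0.3, -0.1]
grip_width: 0.0007
grip_force: 0.0
```

Emit:
apply_moves(deltas=[[255,0,3.5,0,0,0,0],[255,0,3.5,0,0,0,0],[255,0,3.5,0,0,0,0],[255,0,3.5,0,0,0,0],[255,0,0,0,0,0,0]])

```text
time_s: 6.65
ee_pos: [0.5618, 0.1801, 0.2576]
eef_rot: [-3.141, -0.0, 1.641]
force: [-0.3, -0.6, -0.6]
grip_width: 0.0005
grip_force: 0.0
```

```bash
python3 - <<'E'
from h import *
snap('side','s2.png');snap('top','t2.png');o=ctrl.get_obs();print(o['ee_pos'],o['force'])
b=cv2.imread('pics/s2.png')[150:310,260:420];a=cv2.imread('pics/t2.png')[170:300,230:390]
f=lambda i,w,h:cv2.resize(i,(w,h),interpolation=cv2.INTER_CUBIC)
cv2.imwrite('pics/c2.png',np.hstack([f(b,400,400),f(a,400,400)]))
E
```

```text
[0.56210048 0.17708371 0.25773356] [ 0.3674544  -0.04479311  0.28872109]
```

View pics/c2.png

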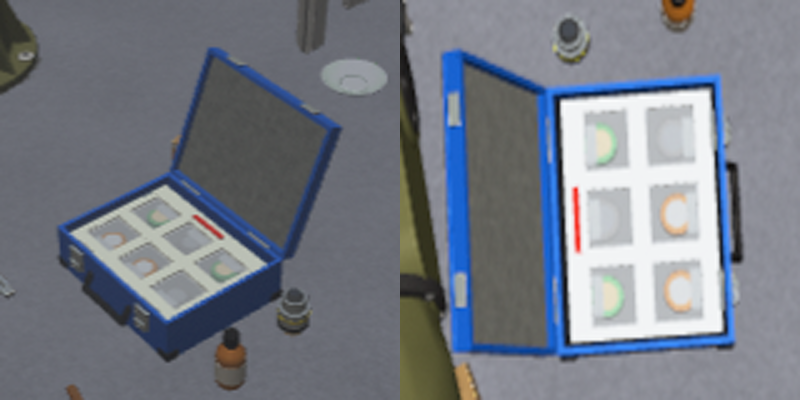

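The panel lies flat inside the rim and all six mounts show through the windows in their wells. On to the lid.

Emit:
apply_moves(deltas=[[255,0,0,-2.4,0,0,0],[255,0,0,-2.4,0,0,0],[255,0,0,-2.4,0,0,0],[255,0,0,0,0,0,0],[255,0,-1.0,0,0,0,0],[255,0.1,-1.0,0,0,0,0],[255,0,-0.7,0,0,0,0],[255,0.1,-0.7,0.3,0,0,0],[255,0,-0.7,0.3,0,0,0],[255,0,0,0,0,0,0]])

```text
time_s: 7.75
ee_pos: [0.5646, 0.1348, 0.1931]
eef_rot: [3.141, 0.0, 1.637]
force: [-0.4, 0.2, 0.7]
grip_width: 0.0007
grip_force: 0.0
```

Emit:
apply_moves(deltas=[[255,0,-0.7,0.4,0,0,0],[255,0.1,-0.7,0.4,0,0,0],[255,0,-0.7,0.3,0,0,0],[255,0.1,-0.7,0.3,0,0,0],[255,0,-0.6,0.3,0,0,0],[255,0.1,-0.6,0.2,0,0,0],[255,0,0,0,0,0,0]])

```text
time_s: 8.45
ee_pos: [0.5676, 0.095, 0.2118]
eef_rot: [3.141, 0.0, 1.637]
force: [0.1, 0.2, 0.2]
grip_width: 0.0007
grip_force: 0.0
```

Emit:
apply_moves(deltas=[[255,0,-0.7,0,0,0,0],[255,0.1,-0.7,0,0,0,0],[255,0,-0.7,0,0,0,0],[255,0.1,-0.65,-0.1,0,0,0],[255,0,-0.65,-0.1,0,0,0],[255,0.1,-0.65,-0.1,0,0,0],[255,0,-0.65,-0.1,0,0,0],[255,0,0,0,0,0,0]])

```text
time_s: 9.25
ee_pos: [0.5703, 0.0479, 0.207]
eef_rot: [-3.141, 0.0, 1.637]
force: [-0.1, 0.1, 0.1]
grip_width: 0.001
grip_force: 0.0
```

```bash
python3 - <<'E'
from h import *
snap('side','s3.png');o=ctrl.get_obs();print(o['ee_pos'],o['force'])
b=cv2.imread('pics/s3.png')[110:310,240:440];cv2.imwrite('pics/s3c.png',cv2.resize(b,None,fx=3,fy=3,interpolation=cv2.INTER_CUBIC))
E
```

```text
[0.57025667 0.04825838 0.20713987] [-0.29213774  0.28374154  0.03079838]
```

View pics/s3c.png

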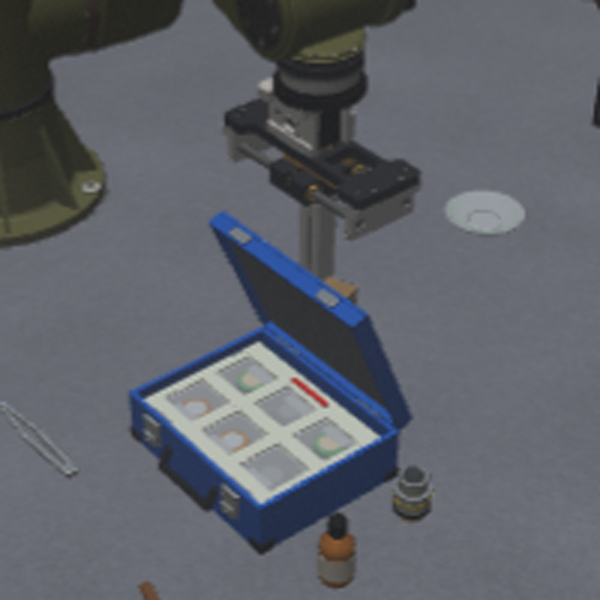

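The lid is at about 1.2 rad, with the finger behind it at crop (318,250) and everything else undisturbed. Continuing slowly.

Emit:
apply_moves(deltas=[[255,0.1,-0.63,-0.2,0,0,0],[255,0,-0.63,-0.2,0,0,0],[255,0.1,-0.63,-0.2,0,0,0],[255,0,-0.63,-0.2,0,0,0],[255,0.1,-0.57,-0.33,0,0,0],[255,0,-0.57,-0.33,0,0,0],[255,0,-0.57,-0.33,0,0,0],[255,0,-0.57,-0.33,0,0,0]])

```text
time_s: 10.1
ee_pos: [0.5734, 0.0004, 0.186]
eef_rot: [3.141, -0.0, 1.638]
force: [1.0, 2.0, 0.9]
grip_width: 0.0004
grip_force: 0.8
```

Emit:
apply_moves(deltas=[[255,0.1,-0.48,-0.44,0,0,0],[255,0,-0.48,-0.44,0,0,0],[255,0,-0.48,-0.44,0,0,0],[255,0,-0.48,-0.44,0,0,0],[255,0.1,-0.4,-0.52,0,0,0],[255,0,-0.4,-0.52,0,0,0],[255,0,-0.4,-0.52,0,0,0],[255,0,-0.4,-0.52,0,0,0],[255,0,0,0,0,0,0]])

```text
time_s: 11.0
ee_pos: [0.575, -0.0348, 0.1469]
eef_rot: [-3.14, -0.0, 1.637]
force: [0.6, -0.6, 0.8]
grip_width: 0.0002
grip_force: 0.0
```

Emit:
apply_moves(deltas=[[255,0,-0.28,-0.6,0,0,0],[255,0,-0.28,-0.6,0,0,0],[255,0,-0.28,-0.6,0,0,0],[255,0,-0.28,-0.6,0,0,0],[255,0,-0.15,-0.4,0,0,0],[255,0,-0.15,-0.4,0,0,0],[255,0,-0.1,-0.4,0,0,0],[255,0,0,0,0,0,0]])

```text
time_s: 11.8
ee_pos: [0.5751, -0.0497, 0.1112]
eef_rot: [-3.141, -0.0, 1.638]
force: [0.1, 0.3, -0.2]
grip_width: 0.0008
grip_force: 0.0
```

Emit:
apply_moves(deltas=[[255,0,-0.05,-0.2,0,0,0],[255,0,-0.05,-0.2,0,0,0],[255,0,-0.05,-0.2,0,0,0],[255,0,0,-0.15,0,0,0],[255,0,0,-0.15,0,0,0],[255,0,0,-0.1,0,0,0],[255,0,0,-0.1,0,0,0],[255,0,0,-0.1,0,0,0],[255,0,0,0,0,0,0]])

```text
time_s: 12.7
ee_pos: [0.5753, -0.051, 0.0997]
eef_rot: [-3.141, -0.0, 1.638]
force: [-0.1, -0.0, 0.3]
grip_width: 0.0004
grip_force: 0.1
```

Emit:
apply_moves(deltas=[[255,0,0,-0.1,0,0,0],[255,0,0,-0.1,0,0,0],[255,0,0,-0.1,0,0,0],[255,0,0,0,0,0,0]])

```text
time_s: 13.1
ee_pos: [0.5754, -0.0511, 0.0981]
eef_rot: [3.141, 0.0, 1.638]
force: [-7.0, -1.1, 14.3]
grip_width: 0.0005
grip_force: 7.5
```

Emit:
apply_moves(deltas=[[255,0,0,-0.1,0,0,0],[255,0,0,-0.05,0,0,0],[255,0,0,0,0,0,0]])

```text
time_s: 13.4
ee_pos: [0.5756, -0.0511, 0.0979]
eef_rot: [3.14, 0.0, 1.638]
force: [-14.2, 0.4, 28.6]
grip_width: 0.0006
grip_force: 14.3
```

Emit:
apply_moves(deltas=[[255,0,0,0.4,0,0,0],[255,0,0,2,0,0,0],[255,0,0,4,0,0,0],[255,0,0,4,0,0,0],[255,0,0,4,0,0,0],[255,0,-4,1,0,0,0],[255,0,-4,0,0,0,0],[255,0,-4,0,0,0,0],[255,0,-4,0,0,0,0],[255,0,0,0,0,0,0]])

```text
time_s: 14.4
ee_pos: [0.5747, -0.215, 0.2486]
eef_rot: [-3.141, 0.0, 1.634]
force: [0.6, 0.6, -0.2]
grip_width: 0.0007
grip_force: 0.0
```

```bash
python3 - <<'E'
from h import *
snap('side','s4.png');snap('top','t4.png');o=ctrl.get_obs();print(o['time_s'],o['ee_pos'],o['force'])
b=cv2.imread('pics/s4.png')[180:310,270:400];a=cv2.imread('pics/t4.png')[170:300,240:370]
f=lambda i,w,h:cv2.resize(i,(w,h),interpolation=cv2.INTER_CUBIC)
cv2.imwrite('pics/c4.png',np.hstack([f(b,400,400),f(a,400,400)]))
E
```

```text
14.5 [ 0.57514868 -0.21137313  0.24881789] [ 0.04490879  0.30543737 -0.31984143]
```

View pics/c4.png

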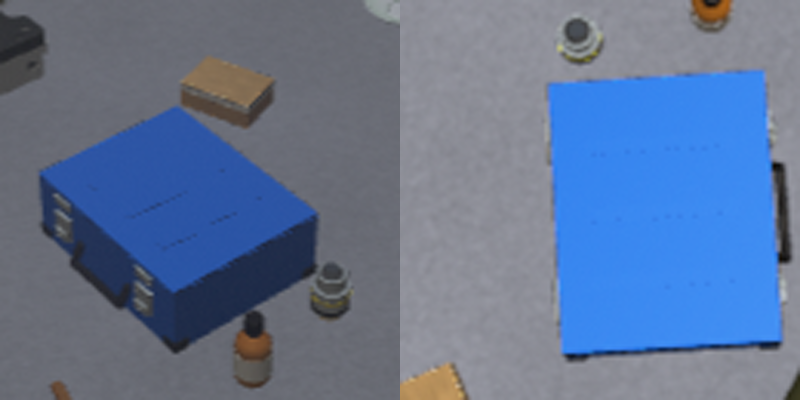

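The lid is fully shut with no gap at the front, the neighbouring objects are in place and the arm is clear. Handing in.

```bash
python3 -c "
from station import ctrl
print(ctrl.hand_in())"
```

```text
the job is handed in; nothing more can be done
None
```

The job is handed in: I folded the hold-down panel flat first, then eased the lid down and pressed it shut at about 13 s; in the last pictures the objects around the case stood where they were.

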